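# Fold the spanner panel down and close the socket-set case

## Robot

A 6-joint arm with a two-finger parallel gripper is mounted at the origin on the work surface. World frame = base frame: x ahead of the robot, y to its left, z up, the work surface at z = 0. Lengths are in m, angles in rad, forces in N, time in s.
With the tool pointing down it reaches from about 0.375 to 0.925 m from the base axis. Payload 5.7 kg.
Tool frame: the origin (TCP) lies on the centre line of the jaws, within the pads' length; the fingertips stand 8 mm ahead of it and the grasp point (between the pads) lies 11 mm behind it; z points along the fingers, y is the line along which they close (so a half turn about z gives the same grasp; the last joint's range is limited). The gripper opens to 85 mm and grips with 20 to 120 N. Pads are 22 mm wide; open, the fingers measure 114 mm over their backs; the gripper's body (76 mm by 85 mm) begins 54 mm behind the grasp point. The pads swing forward as they close: fully open they stand 13 mm farther back than shut.
Start: joints at [-1.239, 0.359, 1.51, -0, 1.272, -0.115], TCP at [0.259, -0.541, 0.239] pointing down, gripper open.
Joint ranges: [-2.97, 2.97], [-1.01, 2.36], [0.21, 2.38], [-0.96, 4.11], [0.2, 2.71], [-2.98, 2.98]. Speed limits (rad/s): [2.39, 2.39, 3.14, 3.14, 3.14, 3.14].

## Interface

Orientations are given as a unit quaternion [x, y, z, w].
In Python, from station import arm gives the robot as it stands. The module is installed in compiled form; this text tells all that it offers.
- The arm moves only by the tool play_rows, never from a script. Its argument "rows" is a list of rows, each a list of 7 numbers: the gripper command: -1 is shut, 1 is fully open, values between are in proportion, then the shift along the tool's x, y, z in units of 25 mm (1.0 is 25 mm), then the turn, a rotation vector about the tool's x, y, z in units of 6 degrees (1.0 is 6 degrees). A call has 1 to 8 rows; each row shifts and turns the commanded pose from where the row before left it, along the tool's axes as they then stand; what a row does not reach is not made up. A row lasts 1/12 s, in which the tool goes at most 41.7 mm and 7.16 degrees, less where a joint would pass 70% of its speed; a pose out of reach is approached as far as the arm can. A call is refused whole if a number of a shift passes 1 or a number of a turn 1, either way. A call with a gripper value outside its range is refused whole. The fingers move at their own pace and stop on an object; the grip force is fixed at half the most. Time passes only in rows, so rows that do not move let the fingers close. It gives the time, the measured TCP pose, the force, the opening and the grip force at its end, in the units of the state.
- arm.state(): the state, without advancing time (a new reading comes with each control period).
- arm.camera(name): name is "scene" or "top"; returns the picture (480x640x3 uint8, red, green, blue); there is no depth.
- arm.calibration(name): a dict with "intrinsics" (3x3 intrinsics, pixels), "dist_coeffs" ([k1, k2, p1, p2, k3] as OpenCV has them; the pictures are not rectified), "xyz" and "orientation" of the camera in the world. Camera axes: x right, y up, looking along -z (the intrinsics and any distortion apply to the point x, -y, -z); pixel columns grow to the right and rows downward; lengths in m; the calibration is good to about 2 mm. A picture is of the moment at which its call begins. calibration takes no time and is no camera call.
- arm.job_done(): hands the job in; it is judged then, once.
Trained networks look in the newest picture that a camera, given by its name, has taken for a name from the list of things; names that differ only in an ending like _2 or _b are one class to them, and where a whole thing is asked for, a point or a joint stands for the part that bears it (a point fixed in the world has none). Each returns a list of dicts, best first, with "confidence" (0 to 1); they miss things now and then, are a little off and sometimes report something else, mostly with a low value. They report only what shows in the picture. A call takes as long as a camera call.
- arm.search_frame(camera, label): "bbox" ([centre column, centre row, width, height] in pixels, round what is visible of it).
- arm.outline_of(camera, label): "pixels" (480x640 bool, what is visible of it) and "bbox" ([centre column, centre row, width, height] in pixels, round what is visible of it).
- arm.tip_of(camera, label): "pixel" ([column, row] in pixels: a listed point, or the origin of a listed thing).
The state is a dict: "time": time; "qpos": joint angles; "dq": joint speeds; "joint_torque": joint torques, N m; "tcp_pos": TCP position; "eef_rot": TCP orientation; "ft_force": force on the tool from outside, world axes, zero at the start; "ft_torque": the same for the moment, N m; "opening": finger opening in m; "grasp_force": force on a finger pad.
Only numpy, scipy, OpenCV 4.12 (cv2) and the standard library are available. Lean on these libraries where they do the work, as an engineer would, in place of code of your own. Each camera call takes 0.05 s, during which the arm holds its last target. There are 200 camera calls.

## Task

Put the socket-set case away: first push the upright spanner panel (the flap) down flat into the case, then push the open cover over until it is fully shut on top of it. Use only the fingertips or the outside of the fingers: do not pinch anything or let the flap or the cover come between the fingers. Leave the loose socket in the case and the can, wooden block and spanner beside it where they are.

Things in the scene. Friction and masses are not known exactly. Their poses are not given: they have to be found in the camera images.
- case: dark green socket-set case fixed to the bench, 260 mm along its x, 200 along its y; open tray 70 mm high without the cover, walls 5 mm. Origin: centre of its underside on the bench, z up. The cover is hinged along its +y wall, the flap beside its -y wall; both hinge axes run along the case's x. The latch plates on the -y wall do nothing. Position and yaw vary.
- flap (a joint): hinge angle of the flap. 0 = flat in the case (a stop; its upper face then lies 17 mm below the tray's rim), pi/2 = upright, stop at 1.8 leaning out to the case's -y. Starts about upright; folds down towards the case's +y when pushed on its outer (-y) face. Stiff hinge, about 0.14 N m: stays where it is left. If it is not down, the cover jams on it.
- flap_hinge (a point): middle of the flap's hinge axis: case frame (0, -85, 50) mm. The flap is a dark steel panel 180 mm along x, 100 mm from hinge to free edge, 6 mm thick, spanners clipped on its inner face (10 mm proud). The frame turns with the flap: x along the axis, +y from hinge to free edge, +z out of the outer face (up when flat), which is at z = +3 mm.
- flap_edge (a point): middle of the flap's free edge, 100 mm from flap_hinge along the flap, mid-thickness.
- cover (a joint): hinge angle of the cover. 0 = shut (a stop; its top then 90 mm above the bench), pi/2 = upright, stop at 2.25 leaning out to the case's +y. Starts leaning out; closes towards the case's -y when pushed on its outer (+y) face. Stiff hinge, about 0.5 N m: stays where it is left and does not fall shut.
- cover_hinge (a point): middle of the cover's hinge axis: case frame (0, 100, 70) mm. The cover is a green shallow lid 260 mm along x, 200 mm from hinge to free edge, 20 mm deep: 5 mm plate with a rim on the inner side. The frame turns with the cover: x along the axis, -y from hinge to free edge, +z out of the outer face (up when shut), which is at z = +20 mm.
- cover_edge (a point): middle of the cover's free edge on its outer face: (0, -200, 20) mm in the frame of cover_hinge.
- socket: loose steel socket, 26 mm across, 36 mm tall, standing on the case's 5 mm floor in its +y half, between the flap's reach and the cover hinge. Origin under its centre. Leave alone.
- can: loose aerosol can, 60 mm across, 160 mm tall, on the bench off the case's +x side. Origin under its centre. Leave alone.
- block: loose plywood block 90 x 80 x 22 mm on the bench off the case's -y side. Origin under its centre. Leave alone.
- wrench: loose steel spanner about 170 mm long, lying on the bench off the case's -y side. Origin under its middle. Leave alone.

How it is judged:
By the outcome, as a careful person would: the job done as asked, in the order asked, and still so for the second after the job is handed in, with the robot touching nothing.
It also fails if it takes over 54 s, if anything falls off the work surface, if the arm or the gripper's body presses on something with over 40 N, if the wrist force passes 120 N, or if a joint passes its speed limit or range.

## Working session

There is one attempt and no reset: what is moved stays moved. The work goes in short steps, Python scripts to look and compute and a tool call to move; the robot and the scene stay as the last step left them, time stands still between calls to the robot, and variables do not carry over. Pictures are saved under pics/ and viewed, at most 10 in all, crops included, and the job is handed in when it is done.

Besides the shell and the picture viewer there is one more tool, called as name(argument=value, ...) on one line, values as JSON. play_rows: Moves the arm, as the interface text tells. Its arguments: {"type":"object","properties":{"rows":{"type":"array"}},"required":["rows"]}

```bash
mkdir -p pics; cat > h.py <<'E'
import numpy as np, cv2
from station import arm
from scipy.spatial.transform import Rotation as R
def cal(n):
    c=arm.calibration(n);K=np.array(c["intrinsics"],float);d=np.array(c["dist_coeffs"],float)
    Rw=R.from_quat(c["orientation"]).as_matrix()@np.diag([1,-1,-1]) # cv cam->world
    return K,d,Rw,np.array(c["xyz"],float)
def proj(n,P):
    K,d,Rw,t=cal(n);P=np.atleast_2d(P)
    return cv2.projectPoints(P,cv2.Rodrigues(Rw.T)[0],-Rw.T@t,K,d)[0][:,0]
def atz(n,px,z):
    K,d,Rw,t=cal(n);u=cv2.undistortPoints(np.array([[px]],float),K,d)[0,0]
    r=Rw@np.array([u[0],u[1],1]);return t+r*(z-t[2])/r[2]
def snap(n,f):
    cv2.imwrite("pics/"+f,arm.camera(n)[:,:,::-1])
E
python3 - <<'E'
from h import *
np.set_printoptions(precision=4,suppress=True)
for n in ("scene","top"):
    snap(n,n+"0.png");print(n,cal(n)[3],cal(n)[2][:,2])
    for l in ["flap_hinge","flap_edge","cover_hinge","cover_edge","case","socket","can","block","wrench"]:
        print(l,[(np.round(r["pixel"],1),round(r["confidence"],2)) for r in arm.tip_of(n,l)[:2]])
print(arm.state())
E
```

```text
scene [0.8052 0.332  0.6444] [-0.3275 -0.5573 -0.763 ]
flap_hinge [(array([300. , 244.1]), 0.72), (array([451. , 308.6]), 0.69)]
flap_edge [(array([304.2, 203.7]), 0.57)]
cover_hinge [(array([370.4, 321.7]), 0.83)]
cover_edge [(array([447.9, 307. ]), 0.83)]
case [(array([329. , 299.9]), 0.73)]
socket [(array([335.8, 319.2]), 0.9)]
can [(array([224.9, 359. ]), 0.71)]
block [(array([232.6, 221.1]), 0.66)]
wrench [(array([296.2, 188. ]), 0.77)]
top [ 0.496  -0.1132  1.1747] [ 0.0401  0.0169 -0.9991]
flap_hinge [(array([320.8, 224.3]), 0.74)]
flap_edge [(array([317.7, 221.3]), 0.68), (array([142.9, 230.8]), 0.52)]
cover_hinge [(array([223.1, 231.4]), 0.94)]
cover_edge [(array([140.8, 233.3]), 0.65)]
case [(array([275.5, 229.2]), 0.8), (array([320.1, 226.3]), 0.61)]
socket [(array([256.4, 221.7]), 0.65)]
can [(array([267.2, 141.8]), 0.76), (array([392.9, 193.2]), 0.51)]
block [(array([393. , 196.2]), 0.8)]
wrench [(array([406.3, 265.8]), 0.81)]
{'time': 1.0, 'qpos': array([-1.2391,  0.3588,  1.5104,  0.    ,  1.2725, -0.1151]), 'dq': array([ 0.0007, -0.0006,  0.0029,  0.0001, -0.0028,  0.0009]), 'joint_torque': array([ -0.0032, -52.7607, -27.9051,  -0.0006,   0.0016,  -0.    ]), 'tcp_pos': array([ 0.2592, -0.5411,  0.2393]), 'eef_rot': array([ 0.9751,  0.2216, -0.    , -0.0001]), 'ft_force': array([ 0.4567, -0.3565, -0.0079]), 'ft_torque': array([-0.0087, -0.0519, -0.0064]), 'grasp_force': 0.0, 'opening': 0.08537101955740103}
```

```bash
sleep 1; ls pics
```

```text
scene0.png
top0.png
```

View pics/top0.png

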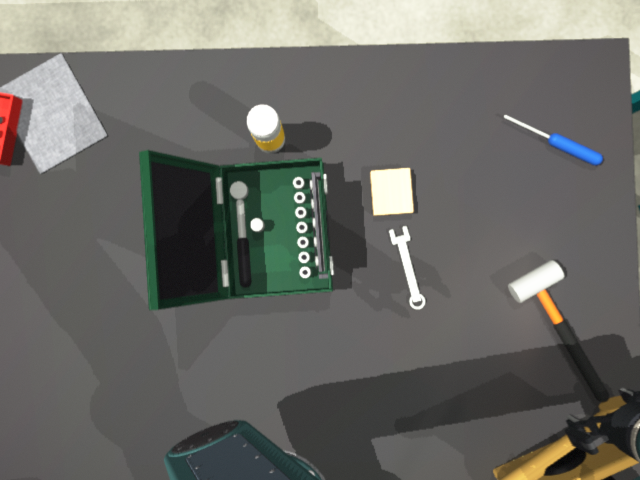

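View pics/scene0.png

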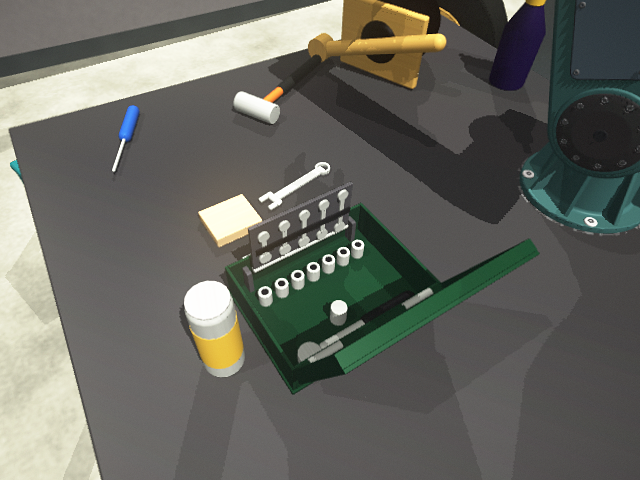

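```bash
cat > fit.py <<'E'
from h import *
from scipy.optimize import least_squares
np.set_printoptions(precision=4,suppress=True)
def frame(p): 
    Rz=R.from_euler('z',p[2]).as_matrix()
    return lambda c: Rz@np.array(c)+np.array([p[0],p[1],0])
def pts(p):
    f=frame(p);a=p[3];b=p[4]
    return dict(flap_hinge=f([0,-.085,.05]),cover_hinge=f([0,.1,.07]),case=f([0,0,0]),
     flap_edge=f([0,-.085+.1*np.cos(a),.05+.1*np.sin(a)]),
     cover_edge=f([0,.1-.2*np.cos(b)+.02*np.sin(b),.07+.2*np.sin(b)+.02*np.cos(b)]))
def fit(obs):
    def res(p):
        P=pts(p);return np.concatenate([proj(n,P[l])[0]-q for n,l,q in obs])
    c=atz("top",[q for n,l,q in obs if n=="top" and l=="case"][0],0)
    best=None
    for y in np.arange(-3,3.2,.5):
        s=least_squares(res,[c[0],c[1],y,1.57,2.1],loss="soft_l1",f_scale=3)
        if best is None or s.cost<best.cost: best=s
    return best.x,res(best.x).reshape(-1,2)
E
python3 - <<'E'
from fit import *
obs=[("scene",l,q) for l,q in dict(flap_hinge=(300,244.1),flap_edge=(304.2,203.7),cover_hinge=(370.4,321.7),cover_edge=(447.9,307),case=(329,299.9)).items()]
obs+=[("top",l,q) for l,q in dict(flap_hinge=(320.8,224.3),flap_edge=(317.7,221.3),cover_hinge=(223.1,231.4),cover_edge=(140.8,233.3),case=(275.5,229.2)).items()]
p,r=fit(obs);print(p);print(r)
for k,v in pts(p).items(): print(k,v)
for l,q,z in [("socket",(256.4,221.7),.005),("can",(267.2,141.8),0),("block",(393,196.2),0),("wrench",(406.3,265.8),0)]: print(l,atz("top",q,z))
E
```

```text
Traceback (most recent call last):
  File "fit.py", line 18, in fit
    s=least_squares(res,[c[0],c[1],y,1.57,2.1],loss="soft_l1",f_scale=3)
  File "fit.py", line 14, in res
    P=pts(p);return np.concatenate([proj(n,P[l])[0]-q for n,l,q in obs])
                                    ~~~~^^^^^^^^
  File "h.py", line 9, in proj
    K,d,Rw,t=cal(n);P=np.atleast_2d(P)
             ~~~^^^
  File "h.py", line 5, in cal
    c=arm.calibration(n);K=np.array(c["intrinsics"],float);d=np.array(c["dist_coeffs"],float)
ValueError: time passes only in moves, steps and waits
```

The top view shows the case centred near (275,229), with the cover leaning out left (free edge at column ~145) and the flap upright at column ~318. The can is above the case, and the block (392,192) and spanner (406,266) are to its right. Calibration calls are limited per script, so I'll cache them.

```bash
sed -i 's/^def cal/from functools import lru_cache\n@lru_cache\ndef cal/' h.py
python3 - <<'E'
from fit import *
obs=[("scene",l,q) for l,q in dict(flap_hinge=(300,244.1),flap_edge=(304.2,203.7),cover_hinge=(370.4,321.7),cover_edge=(447.9,307),case=(329,299.9)).items()]
obs+=[("top",l,q) for l,q in dict(flap_hinge=(320.8,224.3),flap_edge=(317.7,221.3),cover_hinge=(223.1,231.4),cover_edge=(140.8,233.3),case=(275.5,229.2)).items()]
p,r=fit(obs);print(p);print(r)
for k,v in pts(p).items(): print(k,v)
for l,q,z in [("socket",(256.4,221.7),.005),("can",(267.2,141.8),0),("block",(393,196.2),0),("wrench",(406.3,265.8),0)]: print(l,atz("top",q,z))
print(R.from_quat(arm.state()["eef_rot"]).as_matrix())
E
```

```text
[ 0.5674 -0.0201  0.0525  1.5271  1.9951]
[[ 1.0062  1.4871]
 [-2.2687  0.4036]
 [ 0.3145  0.9793]
 [ 2.2111  0.2819]
 [-0.1438 -0.5434]
 [-1.0473  1.0033]
 [-0.8572  0.4353]
 [ 1.2855  0.0719]
 [ 3.7579 -3.4251]
 [ 3.2322  0.7066]]
flap_hinge [ 0.5719 -0.105   0.05  ]
cover_hinge [0.5622 0.0797 0.07  ]
case [ 0.5674 -0.0201  0.    ]
flap_edge [ 0.5716 -0.1007  0.1499]
cover_edge [0.5569 0.1802 0.244 ]
socket [0.5849 0.025  0.005 ]
can [0.7505 0.0008 0.    ]
block [ 0.6322 -0.2562  0.    ]
wrench [ 0.4889 -0.2799  0.    ]
[[ 0.9018  0.4321 -0.    ]
 [ 0.4321 -0.9018  0.0001]
 [ 0.     -0.0001 -1.    ]]
```

play_rows(rows=[[-1,0,0,0,0,0,-1],[-1,0,0,0,0,0,-1],[-1,0,0,0,0,0,-1],[-1,0,0,0,0,0,-1],[-1,0,0,0,0,0,-1],[-1,0,0,0,0,0,-1],[-1,0,0,0,0,0,-1],[-1,0,0,0,0,0,-1]])

```text
time: 1.67
tcp_pos: [0.2592, -0.5411, 0.2393]
eef_rot: [0.799, 0.601, 0.0, -0.0]
ft_force: [-0.0, 0.1, -0.1]
opening: 0.0002
grasp_force: 0.0
```

play_rows(rows=[[-1,0,0,0,0,0,-1],[-1,0,0,0,0,0,-1],[-1,0,0,0,0,0,-1],[-1,0,0,0,0,0,-0.23],[-1,0.8,0.9,0,0,0,0],[-1,0.8,0.9,0,0,0,0],[-1,0.8,0.9,0,0,0,0],[-1,0.8,0.9,0,0,0,0]])

```text
time: 2.33
tcp_pos: [0.3456, -0.4557, 0.2393]
eef_rot: [0.69, 0.724, 0.0, 0.0]
ft_force: [0.1, -0.4, 0.7]
opening: -0.0001
grasp_force: 0.0
```

play_rows(rows=[[-1,0.9,0.9,0,0,0,0],[-1,0.9,0.9,0,0,0,0],[-1,0.9,0.9,0,0,0,0],[-1,0.9,0.9,0,0,0,0],[-1,0.9,0.9,0,0,0,0],[-1,0.9,0.9,0,0,0,0],[-1,0,0,0,0,0,0],[-1,0,0,0,0,0,0]])

```text
time: 3.0
tcp_pos: [0.4736, -0.3135, 0.2393]
eef_rot: [0.688, 0.726, -0.0, 0.0]
ft_force: [-0.4, 0.5, -0.5]
opening: 0.0
grasp_force: 0.0
```

```bash
cat > w.py <<'E'
from h import *
np.set_printoptions(precision=4,suppress=True)
s=arm.state();c=[.5674,-.0201];y=.0525
Rz=R.from_euler('z',y).as_matrix()
print("t",s["time"],"case-frame TCP",Rz.T@(s["tcp_pos"]-[*c,0]),"F",s["ft_force"],"q",s["qpos"]);print(Rz.T@R.from_quat(s["eef_rot"]).as_matrix())
E
python3 w.py
```

```text
t 3.0 case-frame TCP [-0.109  -0.2881  0.2393] F [-0.375   0.4894 -0.4713] q [-0.7063  0.313   1.5805 -0.0001  1.2481 -0.7596]
[[-0.0009  1.     -0.0001]
 [ 1.      0.0009 -0.0001]
 [-0.0001 -0.0001 -1.    ]]
```

play_rows(rows=[[-1,0.8,0.62,0.6,0,0,0],[-1,0.8,0.62,0.6,0,0,0],[-1,0.8,0.62,0.6,0,0,0],[-1,0.8,0.62,0.6,0,0,0],[-1,0.8,0.62,0.6,0,0,0],[-1,0.8,0.62,0.6,0,0,0],[-1,0.8,0.62,0.6,0,0,0],[-1,0,0,0,0,0,0]])

```text
time: 3.67
tcp_pos: [0.5737, -0.1667, 0.1314]
eef_rot: [0.689, 0.725, -0.0, -0.002]
ft_force: [-0.6, -0.5, -0.3]
opening: -0.0003
grasp_force: 0.0
```

```bash
python3 w.py; python3 - <<'E'
from h import *
a=arm.camera("scene");cv2.imwrite("pics/s1.png",cv2.resize(a[80:400,120:540,::-1],(800,610))[:600])
E
python3 - <<'E'
import numpy as np
h=.011
print("flap: a, TCPy, TCPz")
for d in (90,75,60,45,30,15,0):
    a=np.radians(d);r=.078
    print(d,-.085+r*np.cos(a)-.003*np.sin(a)-h,.05+r*np.sin(a)+.003*np.cos(a)+.008)
print("cover")
for d in (120,114,105,95,90,80,70,60,50,40,30,20,10,0):
    b=np.radians(d);r=.165;e=.2 if d>90 else r
    print(d,np.round([.1-e*np.cos(b)+.02*np.sin(b)+h,.07+r*np.sin(b)+.02*np.cos(b)+.008],4))
E
```

```text
t 3.6667 case-frame TCP [-0.0014 -0.1467  0.1314] F [-0.5993 -0.5399 -0.3377] q [-0.3992  0.4698  1.6286  0.0015  1.0471 -0.4518]
[[ 0.0007  1.     -0.0029]
 [ 1.     -0.0007  0.0029]
 [ 0.0029 -0.0029 -1.    ]]
flap: a, TCPy, TCPz
90 -0.099 0.136
75 -0.07870989196087058 0.1341186715858549
60 -0.05959807621135331 0.1270499814951862
45 -0.04296699141100893 0.11527564927611034
30 -0.029950018504813786 0.0995980762113533
15 -0.02143424268476024 0.08108566299686382
0 -0.018000000000000006 0.061000000000000006
cover
120 [0.2283 0.2109]
114 [0.2106 0.2206]
105 [0.1821 0.2322]
95 [0.1484 0.2406]
90 [0.131 0.243]
80 [0.102 0.244]
70 [0.0734 0.2399]
60 [0.0458 0.2309]
50 [0.0203 0.2173]
40 [-0.0025  0.1994]
30 [-0.0219  0.1778]
20 [-0.0372  0.1532]
10 [-0.048   0.1263]
0 [-0.054  0.098]
```

View pics/s1.png

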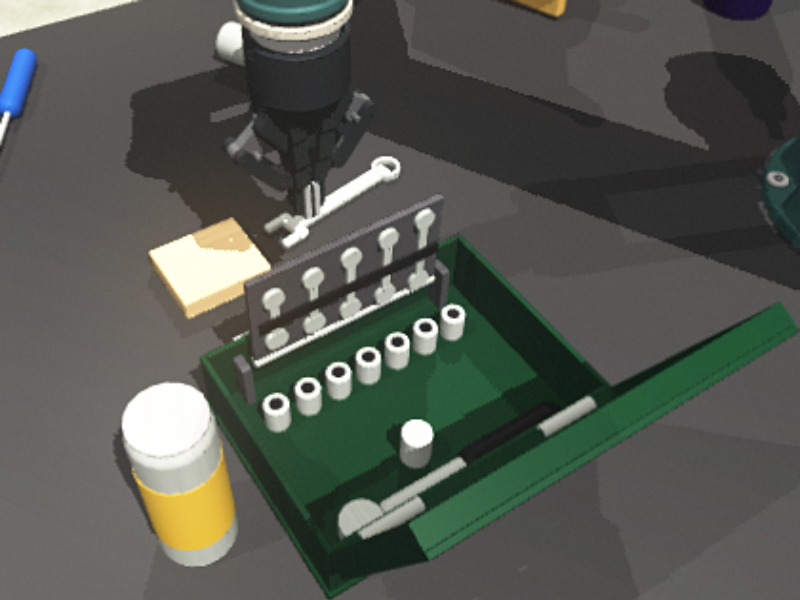

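The shut fingers stand behind the flap (tip near (312,210) in the crop) and clear of the block and spanner. I'll push the flap now.

play_rows(rows=[[-1,1,0,0,0,0,0],[-1,0.9,0,0,0,0,0],[-1,0.4,0,0,0,0,0],[-1,0.4,0,0.05,0,0,0],[-1,0.4,0,0.12,0,0,0],[-1,0.4,0,0.16,0,0,0],[-1,0.34,0,0.22,0,0,0],[-1,0.34,0,0.25,0,0,0]])

```text
time: 4.38
tcp_pos: [0.5689, -0.0645, 0.1141]
eef_rot: [0.689, 0.725, 0.0, 0.0]
ft_force: [1.0, -0.3, 0.6]
opening: -0.0
grasp_force: 0.8
```

play_rows(rows=[[-1,0.26,0,0.3,0,0,0],[-1,0.26,0,0.33,0,0,0],[-1,0.17,0,0.36,0,0,0],[-1,0.17,0,0.38,0,0,0],[-1,0.07,0,0.4,0,0,0],[-1,0.07,0,0.2,0,0,0],[-1,0,0,0.05,0,0,0],[-1,0,0,0,0,0,0]])

```text
time: 5.05
tcp_pos: [0.5663, -0.0398, 0.0629]
eef_rot: [0.688, 0.725, -0.001, -0.001]
ft_force: [-0.6, 0.1, 0.0]
opening: 0.0001
grasp_force: 0.0
```

```bash
python3 w.py
```

```text
t 5.05 case-frame TCP [-0.0021 -0.0196  0.0629] F [-0.5534  0.1225  0.0178] q [-0.1919  0.5273  1.7506  0.0001  0.8658 -0.2439]
[[ 0.0005  1.     -0.002 ]
 [ 1.     -0.0005  0.0005]
 [ 0.0005 -0.002  -1.    ]]
```

Now I'll press down gently until the force shows the stop.

play_rows(rows=[[-1,0,0,0.06,0,0,0],[-1,0,0,0.06,0,0,0],[-1,0,0,0.04,0,0,0],[-1,0,0,0,0,0,0]])

```text
time: 5.38
tcp_pos: [0.5673, -0.0401, 0.061]
eef_rot: [0.689, 0.725, 0.0, 0.0]
ft_force: [-2.0, 0.2, 8.2]
opening: -0.0
grasp_force: 4.3
```

```bash
python3 w.py
```

```text
t 5.3833 case-frame TCP [-0.0012 -0.02    0.061 ] F [-2.0371  0.2056  8.2416] q [-0.192   0.5302  1.7519  0.0001  0.8589 -0.2439]
[[ 0.0007  1.      0.0007]
 [ 1.     -0.0007 -0.0001]
 [-0.0001  0.0007 -1.    ]]
```

play_rows(rows=[[-1,0,0,0.06,0,0,0],[-1,0,0,0,0,0,0],[-1,0,0,-0.4,0,0,0],[-1,-0.3,0,-1,0,0,0],[-1,-0.3,0,-1,0,0,0],[-1,0,0,-1,0,0,0],[-1,0,0,-1,0,0,0],[-1,0,0,-1,0,0,0]])

```text
time: 6.05
tcp_pos: [0.5678, -0.0552, 0.1949]
eef_rot: [0.689, 0.725, 0.0, 0.0]
ft_force: [-0.2, 0.3, -0.5]
opening: 0.0003
grasp_force: 0.0
```

play_rows(rows=[[-1,0,0,-1,0,0,0],[-1,0,0,-1,0,0,0],[-1,0,0,-1,0,0,0],[-1,0,0,-1,0,0,0],[-1,0,0,-1,0,0,0],[-1,0,0,-1,0,0,0],[-1,0,0,-1,0,0,0],[-1,0,0,0,0,0,0]])

```text
time: 6.72
tcp_pos: [0.5702, -0.0556, 0.3744]
eef_rot: [0.689, 0.725, 0.003, 0.004]
ft_force: [0.4, -1.0, 1.4]
opening: 0.0001
grasp_force: 0.0
```

```bash
python3 w.py;  python3 - <<'E'
from h import *
a=arm.camera("scene");cv2.imwrite("pics/s2.png",cv2.resize(a[80:400,120:540,::-1],(800,610))[:600])
for n in ("scene","top"):
    if n=="top": arm.camera(n)
    for l in ("flap_edge","cover_edge","socket"):
        print(n,l,[(np.round(r["pixel"],1),round(r["confidence"],2)) for r in arm.tip_of(n,l)[:2]])
E
```

```text
t 6.7167 case-frame TCP [ 0.0009 -0.0356  0.3744] F [ 0.3646 -1.0235  1.4441] q [-0.2177  0.2221  1.3748  0.      1.5348 -0.2695]
[[ 0.0007  1.      0.0095]
 [ 1.     -0.0007 -0.0026]
 [-0.0026  0.0095 -1.    ]]
scene flap_edge [(array([338.2, 289.1]), 0.73)]
scene cover_edge [(array([448.1, 307.4]), 0.75)]
scene socket [(array([336.8, 319.7]), 0.67)]
top flap_edge []
top cover_edge []
top socket []
```

View pics/s2.png

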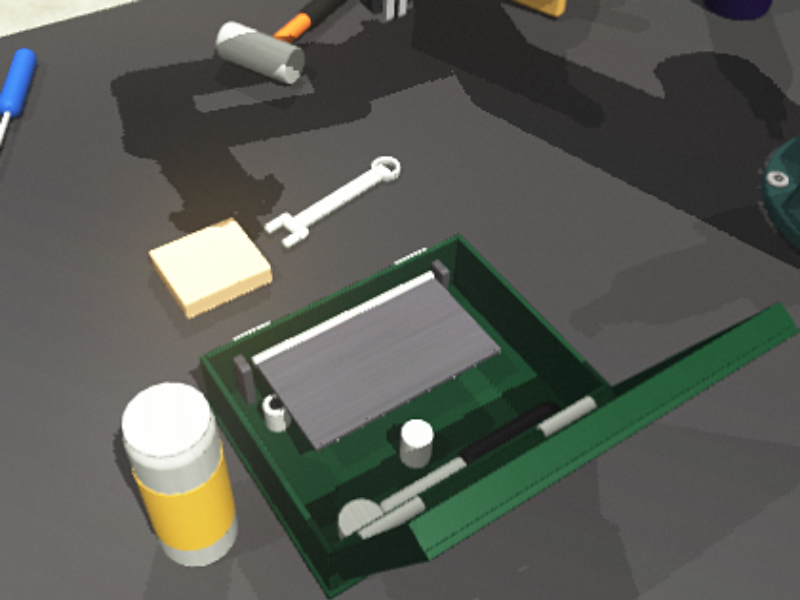

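The flap is flat (free edge from about (320,447) to (498,350) in the crop), and the socket, block and spanner haven't moved. Next I'll go over and behind the cover.

play_rows(rows=[[-1,1,0,0,0,0,0],[-1,1,0,0,0,0,0],[-1,1,0,0,0,0,0],[-1,1,0,0,0,0,0],[-1,1,0,0,0,0,0],[-1,1,0,0,0,0,0],[-1,1,0,0,0,0,0],[-1,1,0,0,0,0,0]])

```text
time: 7.78
tcp_pos: [0.557, 0.146, 0.3676]
eef_rot: [0.689, 0.725, -0.0, -0.0]
ft_force: [0.6, 0.0, -0.6]
opening: -0.0
grasp_force: 0.0
```

play_rows(rows=[[-1,1,0,0,0,0,0],[-1,1,0,0,0,0,0],[-1,1,0,0,0,0,0],[-1,1,0,0,0,0,0],[-1,0.4,0,0,0,0,0],[-1,0,0,0,0,0,0],[-1,0,0,0.5,0,0,0],[-1,0,0,0.5,0,0,0]])

```text
time: 8.45
tcp_pos: [0.5523, 0.2539, 0.3435]
eef_rot: [0.688, 0.725, 0.0, 0.001]
ft_force: [-0.9, -0.8, 0.5]
opening: -0.0003
grasp_force: 0.0
```

```bash
python3 w.py
```

```text
t 8.45 case-frame TCP [-0.0007  0.2744  0.3435] F [-0.853  -0.813   0.5049] q [ 0.3178  0.2973  1.3445 -0.0009  1.4987  0.2657]
[[ 0.0003  1.      0.0014]
 [ 1.     -0.0003 -0.0006]
 [-0.0006  0.0014 -1.    ]]
```

play_rows(rows=[[-1,0,0,1,0,0,0],[-1,0,0,1,0,0,0],[-1,0,0,1,0,0,0],[-1,0,0,1,0,0,0],[-1,0,0,1,0,0,0],[-1,0,0,0,0,0,0],[-1,-0.8,0,0,0,0,0],[-1,-0.8,0,0,0,0,0]])

```text
time: 9.12
tcp_pos: [0.554, 0.214, 0.2188]
eef_rot: [0.688, 0.726, -0.0, 0.0]
ft_force: [0.2, 0.0, 0.7]
opening: -0.0001
grasp_force: 0.0
```

```bash
python3 w.py;  python3 - <<'E'
from h import *
a=arm.camera("scene");cv2.imwrite("pics/s3.png",a[:,:,::-1])
E
```

```text
t 9.1167 case-frame TCP [-0.0011  0.2344  0.2188] F [0.2395 0.0044 0.7131] q [ 0.2525  0.3691  1.5488 -0.0003  1.2241  0.1994]
[[-0.0007  1.     -0.0003]
 [ 1.      0.0007 -0.0004]
 [-0.0004 -0.0003 -1.    ]]
```

View pics/s3.png

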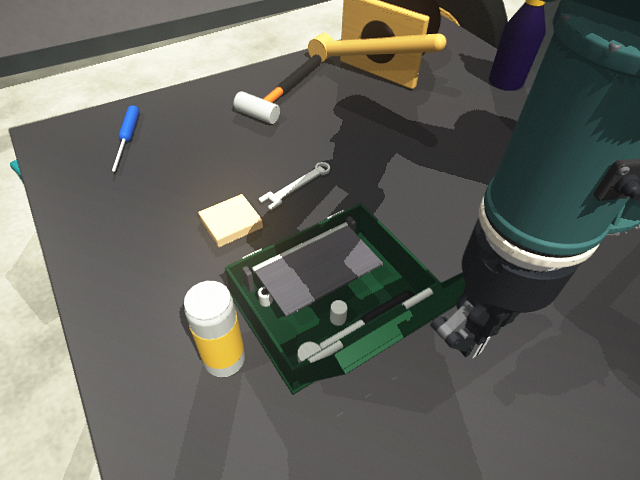

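The fingers (tip near (475,350)) are behind the cover's outer face and clear of everything else. I'll push it over along the arc.

play_rows(rows=[[-1,-0.45,0,-0.04,0,0,0],[-1,-0.45,0,-0.04,0,0,0],[-1,-0.4,0,-0.16,0,0,0],[-1,-0.4,0,-0.16,0,0,0],[-1,-0.4,0,-0.15,0,0,0],[-1,-0.4,0,-0.1,0,0,0],[-1,-0.4,0,-0.1,0,0,0],[-1,-0.4,0,-0.1,0,0,0]])

```text
time: 9.83
tcp_pos: [0.5589, 0.1319, 0.2408]
eef_rot: [0.688, 0.725, 0.001, 0.0]
ft_force: [0.7, 3.7, 3.2]
opening: -0.0003
grasp_force: 1.8
```

```bash
python3 w.py
```

```text
t 9.8333 case-frame TCP [-0.0006  0.1522  0.2408] F [0.7442 3.6926 3.1691] q [0.111  0.3194 1.567  0.0007 1.2531 0.0586]
[[ 0.0003  1.      0.0021]
 [ 1.     -0.0003  0.0008]
 [ 0.0008  0.0021 -1.    ]]
```

play_rows(rows=[[-1,-0.42,0,-0.04,0,0,0],[-1,-0.42,0,-0.04,0,0,0],[-1,-0.58,0,-0.02,0,0,0],[-1,-0.58,0,-0.02,0,0,0],[-1,-0.57,0,0.08,0,0,0],[-1,-0.57,0,0.08,0,0,0],[-1,-0.55,0,0.18,0,0,0],[-1,-0.55,0,0.18,0,0,0]])

```text
time: 10.5
tcp_pos: [0.5635, 0.025, 0.2291]
eef_rot: [0.689, 0.725, -0.0, -0.0]
ft_force: [0.7, 3.3, -0.8]
opening: -0.0001
grasp_force: 1.3
```

```bash
python3 w.py;  python3 - <<'E'
from h import *
a=arm.camera("scene");cv2.imwrite("pics/s4.png",a[:,:,::-1])
E
```

```text
t 10.5 case-frame TCP [-0.0016  0.0453  0.2291] F [ 0.6553  3.2625 -0.7679] q [-0.078   0.3172  1.6016 -0.0002  1.2233 -0.1298]
[[ 0.0006  1.     -0.0004]
 [ 1.     -0.0006 -0.0001]
 [-0.0001 -0.0004 -1.    ]]
```

View pics/s4.png

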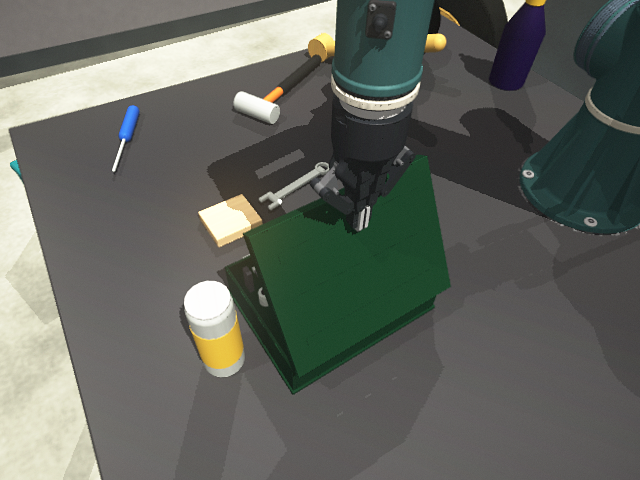

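The cover stands at about 60°, with the fingertips on its outer face near (362,222) and everything else in place. I'll continue the arc.

play_rows(rows=[[-1,-0.51,0,0.27,0,0,0],[-1,-0.51,0,0.27,0,0,0],[-1,-0.46,0,0.36,0,0,0],[-1,-0.46,0,0.36,0,0,0],[-1,-0.39,0,0.43,0,0,0],[-1,-0.39,0,0.43,0,0,0],[-1,-0.31,0,0.49,0,0,0],[-1,-0.31,0,0.49,0,0,0]])

```text
time: 11.22
tcp_pos: [0.5678, -0.0579, 0.1507]
eef_rot: [0.689, 0.725, -0.0, -0.0]
ft_force: [0.5, 1.5, 0.9]
opening: 0.0003
grasp_force: 1.0
```

play_rows(rows=[[-1,-0.22,0,0.54,0,0,0],[-1,-0.22,0,0.54,0,0,0],[-1,-0.12,0,0.5,0,0,0],[-1,-0.12,0,0.3,0,0,0],[-1,0,0,0.15,0,0,0],[-1,0,0,0.05,0,0,0],[-1,0,0,0,0,0,0]])

```text
time: 11.8
tcp_pos: [0.5686, -0.0739, 0.0997]
eef_rot: [0.688, 0.725, -0.0, -0.0]
ft_force: [0.1, -0.7, -0.4]
opening: 0.0003
grasp_force: 0.0
```

```bash
python3 w.py
```

```text
t 11.8 case-frame TCP [-0.0017 -0.0538  0.0997] F [ 0.0809 -0.6846 -0.3998] q [-0.2497  0.4808  1.7124 -0.      0.9493 -0.3017]
[[ 0.0005  1.     -0.0008]
 [ 1.     -0.0005  0.0002]
 [ 0.0002 -0.0008 -1.    ]]
```

play_rows(rows=[[-1,0,0,0.06,0,0,0],[-1,0,0,0.06,0,0,0],[-1,0,0,0.06,0,0,0],[-1,0,0,0,0,0,0]])

```text
time: 12.13
tcp_pos: [0.5693, -0.0739, 0.0978]
eef_rot: [0.688, 0.725, 0.0, 0.001]
ft_force: [-4.2, -0.7, 16.0]
opening: 0.0002
grasp_force: 8.0
```

```bash
python3 w.py
```

```text
t 12.1333 case-frame TCP [-0.0009 -0.0538  0.0978] F [-4.1673 -0.7322 16.0387] q [-0.2492  0.4832  1.7142 -0.0003  0.9427 -0.3016]
[[-0.      1.      0.0014]
 [ 1.      0.     -0.0007]
 [-0.0007  0.0014 -1.    ]]
```

The stop is reached at the expected height (TCP 0.098, 16 N). I'll back off and check.

play_rows(rows=[[-1,0,0,-0.3,0,0,0],[-1,0,0,-0.8,0,0,0],[-1,0,0,-1,0,0,0],[-1,0,0,-1,0,0,0],[-1,0,0,-1,0,0,0],[-1,0,0,-1,0,0,0],[-1,0,0,-1,0,0,0],[-1,0,0,-1,0,0,0]])

```text
time: 12.8
tcp_pos: [0.5687, -0.0735, 0.2748]
eef_rot: [0.688, 0.725, 0.0, 0.0]
ft_force: [0.8, 0.2, 0.1]
opening: -0.0001
grasp_force: 0.0
```

play_rows(rows=[[-1,-0.6,0,-1,0,0,0],[-1,-0.6,0,-1,0,0,0],[-1,-0.6,0,-0.6,0,0,0],[-1,-0.6,0,0,0,0,0],[-1,-0.6,0,0,0,0,0],[-1,-0.6,0,0,0,0,0],[-1,0,0,0,0,0,0],[-1,0,0,0,0,0,0]])

```text
time: 13.47
tcp_pos: [0.5728, -0.1643, 0.3362]
eef_rot: [0.689, 0.725, -0.0, -0.002]
ft_force: [0.1, 0.2, -0.5]
opening: 0.0
grasp_force: 0.0
```

```bash
python3 w.py;  python3 - <<'E'
from fit import *
a=arm.camera("scene");cv2.imwrite("pics/s5.png",a[:,:,::-1])
r=arm.tip_of("scene","cover_edge");print([(x["pixel"],x["confidence"]) for x in r])
for b in (0,.03,.06): print(b,proj("scene",pts([.5674,-.0201,.0525,0,b])["cover_edge"]))
E
```

```text
t 13.4667 case-frame TCP [-0.0022 -0.1443  0.3362] F [ 0.1346  0.2455 -0.4796] q [-0.3955  0.2849  1.379   0.0004  1.4809 -0.4459]
[[ 0.0021  1.     -0.0028]
 [ 1.     -0.0021  0.0018]
 [ 0.0018 -0.0028 -1.    ]]
[([295.2, 226.7], 0.69), ([369.9, 321.4], 0.53)]
0 [[295.8354 223.3985]]
0.03 [[295.995  221.1106]]
0.06 [[296.2165 218.8731]]
```

View pics/s5.png

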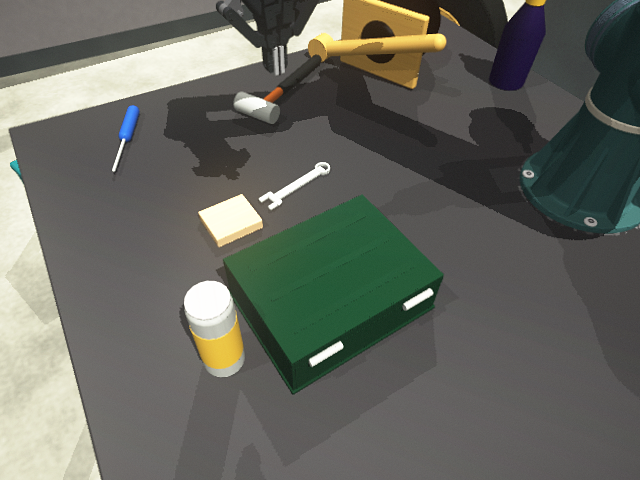

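The cover is fully shut (edge at (295,226), matching a hinge angle of 0). The can, block and spanner haven't moved, and the arm is clear.

```bash
python3 -c "from station import arm; print(arm.job_done())"
```

```text
the job is handed in; nothing more can be done
None
```

The flap was pushed flat first and the cover then shut fully on top of it, using only closed fingers; the can, block and spanner stayed put, the socket was still in place before the cover closed over it, and the job was handed in at about 13.5 s.

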